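# Swing down the furnace door with the hook rod

## Robot

A 6-joint arm with a two-finger parallel gripper is mounted at the origin on the work surface. World frame = base frame: x ahead of the robot, y to its left, z up, the work surface at z = 0. Lengths are in m, angles in degrees, forces in N, time in s.
With the tool pointing down it reaches from about 0.3 to 0.75 m from the base axis. Payload 8.5 kg.
Tool frame: the origin (TCP) lies at the very end of the fingers, on their centre line; the grasp point (between the pads) lies 19 mm behind it (env.grip_point_offset is the distance from the TCP to the grasp point, in m); z points along the fingers, y is the direction in which the jaws open and shut (so a half turn about z gives the same grasp; the last joint's range is limited). The gripper opens to 85 mm and grips with 20 to 120 N. Pads are 22 mm wide; open, the fingers measure 114 mm over their backs; the gripper's body (76 mm by 85 mm) begins 54 mm behind the grasp point. The pads swing forward as they close: fully open they stand 13 mm farther back than shut.
Start: joints at [-79.085, 21.807, 74.336, -0, 83.858, -12.336], TCP at [0.217, -0.505, 0.191] pointing down, gripper open.
Joint ranges: [-178.18, 178.18], [-50.72, 133.34], [12.68, 142.11], [-81.47, 261.47], [9.98, 163.14], [-165.26, 165.26]. Speed limits (degrees/s): [136.94, 136.94, 180, 180, 180, 180].

## Interface

Orientations are given as a 3x3 rotation matrix whose columns are the frame's x, y, z axes.
In Python, from rig import env gives the robot as it stands.
- The arm moves only by the tool move_arm, never from a script. Its argument "moves" is a list of rows, each a list of 4 numbers: the shift along the tool's x, y, z in mm, then the turn about the tool's z in rad. In form: [[tx, ty, tz, spin], ...]. A call has 1 to 20 rows; each row is the pose to reach, as a shift and turn from the pose commanded when the call began, along the tool's axes at that moment; what a row does not reach only later rows make up. A row lasts 1/10 s, in which the tool goes at most 50 mm and 8.59 degrees, less where a joint would pass 70% of its speed; a pose out of reach is approached as far as the arm can. A call with a gripper value outside its range is refused whole. "grip" is the closure, from 0 (fully open) to 1 (shut), set as the call begins (left out, the last holds). The fingers move at their own pace and stop on an object; "grip_force" is the grip in N (left out, the last holds). Time passes only in rows, so rows that repeat a pose let the fingers close. It gives the time, the measured TCP pose, the force and the opening at its end, in the units of the state.
- env.observe(): the state, without advancing time (a new reading comes with each control period).
- env.get_image(name): name is "scene" or "top" or "wrist"; returns the picture (400x640x3 uint8, red, green, blue); there is no depth.
- env.get_calibration(name): a dict with "fovy" (degrees; the focal length in pixels is half the picture's height over the tangent of half this angle, whatever the lens; pixels are square), "cx", "cy" (the principal point, pixels), "k1" (the pictures are not rectified: a ray, as slopes to the right and down, at radius r is drawn at 1 + k1 r^2 times it, then the intrinsics apply), "extrinsics" (4x4, takes a point from world to camera coordinates); the wrist camera has in their place "tool_from_camera" (4x4, takes a point from camera to tool coordinates, whose origin is the TCP and whose axes are the flange's). Camera axes: x right, y up, looking along -z (the intrinsics and any distortion apply to the point x, -y, -z); pixel columns grow to the right and rows downward; lengths in m; the calibration is good to about 2 mm. A picture is of the moment at which its call begins: read the wrist's pose just before it. get_calibration takes no time and is no camera call.
- env.close_job(): hands the job in, once; it reports no verdict.
Trained networks look in the newest picture that a camera, given by its name, has taken for a name from the list of things; names that differ only in an ending like _2 or _b are one class to them, and where a whole thing is asked for, a point or a joint stands for the part that bears it (a point fixed in the world has none). Each returns a list of dicts, best first, with "conf" (0 to 1); they miss things now and then, are a little off and sometimes report something else, mostly with a low value. They report only what shows in the picture. A call takes as long as a camera call.
- env.silhouettes(camera, name): "region" (400x640 bool, what is visible of it) and "point" ([row, column] in pixels, amid what is visible of it).
- env.tip_of(camera, name): "point" ([row, column] in pixels: a listed point, or the origin of a listed thing).
The state is a dict: "time_s": time; "q": joint angles; "qvel": joint speeds; "joint_efforts": joint torques, N m; "position": TCP position; "tool_rot": TCP orientation; "ft_force": force on the tool from outside, world axes, zero at the start; "wrist_torque": the same for the moment, N m; "grip_width": finger opening in m.
Only numpy, scipy, OpenCV 4.12 (cv2) and the standard library are available. Lean on these libraries where they do the work, as an engineer would, in place of code of your own. Each camera call takes 0.05 s, during which the arm holds its last target.

## Task

Open the bench furnace without touching its door by hand: pick up the hook rod, hook its bent end into the eye on the door, and pull the door down until it is fully open. Then unhook the rod and lay it flat on the bench, leaving the glassware and other things around undisturbed.

Things in the scene. Friction and masses are not known exactly. Their poses are not given: they have to be found in the camera images.
- rod_grip (a point): Centre of the wooden handle of the loose hook rod (200 g), which lies flat on the bench. Handle 130 mm long (own x), 24 wide (y), 30 high (z, up); this point is half-way up. From the handle's +x end an 8 mm steel rod runs on along +x at mid height and bends square, 200 mm ahead of this point, into a level end that points to own +y, its tip 54 mm from the rod's axis.
- hook (a point): Middle of the bent end of the hook rod: 200 mm ahead (+x) and 28 mm to +y of the handle's centre, same height. The tip lies 26 mm further along own +y. Axes as the rod's.
- eye (a point): Centre of the screw eye on the door's front, mid-width: a ring of 6 mm wire, 34 mm clear inside, its hole running along own y (the hinge direction), open on both sides. Door axes: at joint 0 own z is up and the front faces own -x. 25 mm in front of the door's face, 21 mm below its upper edge; in door axes 45 mm to -x and 130 mm to +z of door_hinge. 90 mm on either side of it is free.
- door_hinge (a point): Middle of the door's hinge line, at its lower edge, 140 mm above the bench. Axes turn with the door; own y is the hinge line. The door is a steel plate 210 mm wide, 150 high, 20 thick (x from -20 to 0 mm). The furnace behind it is a grey box 300 mm wide, 320 deep, 342 high, fixed, its front facing the robot's left (about world +y).
- furnace_door (a joint): Angle of the furnace's door about its lower edge: 0 shut (upright), 1.57 rad fully open (level, on its stop, sticking out in front of the furnace). It may start a little ajar. The hinge is stiff: the door stays where it is left, and takes about 2 to 3 N at the eye to move.
- furnace: The furnace, origin at the centre of its underside; its front faces own -x, 160 mm from the origin; own y is the hinge line, own z up.
- beaker: Bystander: glass beaker 72 mm wide, 95 mm high, origin at its underside.
- petri_dish: Bystander: glass dish 90 mm wide, 16 mm high, origin at its underside.
- crucible: Bystander: white ceramic crucible 54 mm wide, 40 mm high, origin at its underside.
- wash_bottle: Bystander: white plastic bottle 64 mm wide, 150 mm high, origin at its underside.
- reagent_jar: Bystander: amber jar with a black cap, 66 mm wide, 100 mm high, origin at its underside.
- tongs: Bystander: steel crucible tongs, two crossed bars 200 mm long lying on the bench, origin on the bench under their pivot, along own x.

How it is judged (in metres and radians):
On the way, in this order (a step that is already met when the one before it is completed fails the run):
1. the rod's bent end is through the eye while the door is still nearly shut (x of hook in the frame of eye between -0.024 and 0.024 m and z of hook in the frame of eye between -0.024 and 0.024 m and y of hook in the frame of eye between -0.022 and 0.022 m and value of joint furnace_door below 0.6 rad), for 0.1 s.
2. the door is pulled more than half-way down with the bent end still in the eye (x of hook in the frame of eye between -0.024 and 0.024 m and z of hook in the frame of eye between -0.024 and 0.024 m and y of hook in the frame of eye between -0.026 and 0.026 m and value of joint furnace_door above 0.8 rad), for 0.1 s.
At the end, for the whole second after the job is handed in: The door is fully open (within 0.15 rad of its stop) and the hook rod lies at rest, flat on the bench, out of the eye and released (value of joint furnace_door above 1.42 rad and height (world z) of rod_grip between 0.008 and 0.022 m and height (world z) of hook below 0.032 m and linear speed of hook_rod below 0.02 m/s); the robot touches nothing.
It fails at once if the robot itself (hand or arm) touches the furnace's door with more than 2 N (contact force between any of the arm, the fingers and furnace_door above 2 N).
It fails at once if a bystander is moved by more than 30 mm (distance of any of beaker, petri_dish, crucible, wash_bottle, reagent_jar, tongs from where it was at the start of the episode above 0.03 m).
It also fails if it takes over 58 s, if anything falls off the work surface, if the arm or the gripper's body presses on something with over 40 N, if the wrist force passes 120 N, or if a joint passes its speed limit or range.

## Working session

There is one attempt and no reset: what is moved stays moved. The work goes in short steps, Python scripts to look and compute and a tool call to move; the robot and the scene stay as the last step left them, time stands still between calls to the robot, and variables do not carry over. Pictures are saved under pics/ and viewed, and the job is handed in when it is done.

Besides the shell and the picture viewer there is one more tool, called after "Emit:" by a JSON object that holds its "method" and its "body". move_arm: Moves the arm, as the interface text tells. Its arguments: {"type":"object","properties":{"moves":{"type":"array"},"grip":{"type":"number"},"grip_force":{"type":"number"}},"required":["moves"]}

```bash
ls; mkdir -p pics
python3 - <<'E'
from rig import env
import cv2, numpy as np
s=env.observe(); print({k:np.round(v,4).tolist() for k,v in s.items()})
print(env.grip_point_offset)
for n in ["scene","top","wrist"]:
    im=env.get_image(n); cv2.imwrite(f"pics/{n}0.png",im[:,:,::-1]); print(n,env.get_calibration(n))
E
```

```text
pics
{'time_s': 0.0, 'q': [-79.0855, 21.8427, 74.3867, 0.0002, 83.8578, -12.3344], 'qvel': [-0.0512, 0.0286, -0.1832, 0.0819, 0.0228, 0.0196], 'joint_efforts': [-0.0003, -44.846, -23.1278, -0.0002, 0.0047, -0.0], 'position': [0.217, -0.505, 0.1907], 'tool_rot': [[0.9188, 0.3947, -0.0003], [0.3947, -0.9188, 0.0015], [0.0003, -0.0015, -1.0]], 'ft_force': [-0.009, -0.0305, 0.1917], 'wrist_torque': [0.0356, 0.044, -0.0204], 'grip_width': 0.0851}
0.0187
scene {'fovy': 56.25797363060442, 'cx': 320.487769888334, 'cy': 199.77123603887816, 'k1': -0.06451722173568113, 'extrinsics': array([[ 0.88080171,  0.47348239,  0.00166498, -0.53338901],
       [-0.44790361,  0.83206797,  0.3271777 ,  0.10655671],
       [ 0.1535275 , -0.28892443,  0.94496136, -1.36337116],
       [ 0.        ,  0.        ,  0.        ,  1.        ]])}
top {'fovy': 44.81113314424339, 'cx': 315.22502341569964, 'cy': 198.61667225549593, 'k1': -0.017424047205221335, 'extrinsics': array([[-0.01780839, -0.99984057, -0.0013048 ,  0.10751881],
       [ 0.98915123, -0.01780829,  0.14581735, -0.59426963],
       [-0.14581734,  0.00130613,  0.98931067, -1.29857555],
       [ 0.        ,  0.        ,  0.        ,  1.        ]])}
wrist {'fovy': 65.78736523448264, 'cx': 322.7879714268013, 'cy': 201.02677844617955, 'k1': -0.0007836901124111988, 'tool_from_camera': array([[-9.43550989e-06,  9.52247837e-01,  3.05326149e-01,
         7.71334297e-02],
       [ 1.00000000e+00,  1.66182011e-06,  2.57201858e-05,
         4.79897276e-05],
       [ 2.39845941e-05,  3.05326149e-01, -9.52247836e-01,
        -1.82885611e-01],
       [ 0.00000000e+00,  0.00000000e+00,  0.00000000e+00,
         1.00000000e+00]])}
```

View pics/scene0.png

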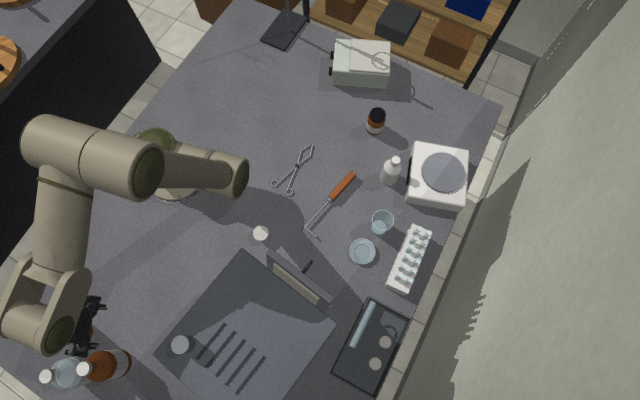

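View pics/top0.png

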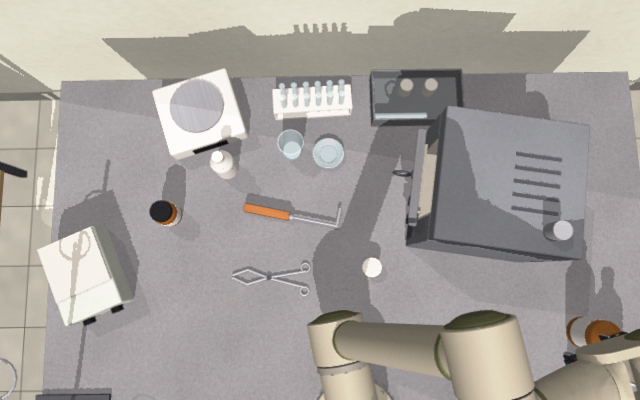

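View pics/wrist0.png

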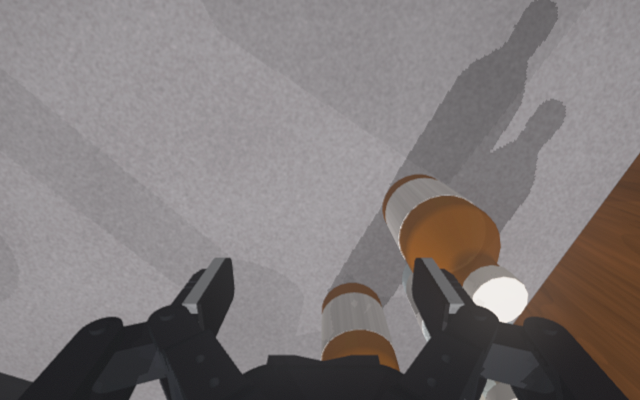

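```bash
cat > h.py <<'E'
from rig import env
import numpy as np, cv2
def cam(name,st=None):
    c=env.get_calibration(name); f=200/np.tan(np.radians(c["fovy"]/2))
    if name=="wrist":
        st=st or env.observe()
        T=np.eye(4); T[:3,:3]=np.array(st["tool_rot"]); T[:3,3]=st["position"]
        E=np.linalg.inv(T@np.array(c["tool_from_camera"]))
    else: E=np.array(c["extrinsics"])
    return dict(f=f,cx=c["cx"],cy=c["cy"],k1=c["k1"],E=E)
def proj(C,P):
    P=np.atleast_2d(P); p=P@C["E"][:3,:3].T+C["E"][:3,3]
    s=np.stack([p[:,0]/-p[:,2],-p[:,1]/-p[:,2]],1); r2=(s**2).sum(1,keepdims=True)
    s=s*(1+C["k1"]*r2); return s*C["f"]+[C["cx"],C["cy"]]   # col,row
def ray(C,rc):
    d=np.array([(rc[1]-C["cx"])/C["f"],(rc[0]-C["cy"])/C["f"]]); s=d.copy()
    for _ in range(20): s=d/(1+C["k1"]*(s@s))
    v=C["E"][:3,:3].T@np.array([s[0],-s[1],-1.]); o=-C["E"][:3,:3].T@C["E"][:3,3]
    return o,v/np.linalg.norm(v)
def onz(C,rc,z):
    o,v=ray(C,rc); return o+v*(z-o[2])/v[2]
def tri(rays):
    A=np.zeros((3,3));b=np.zeros(3)
    for o,v in rays:
        M=np.eye(3)-np.outer(v,v);A+=M;b+=M@o
    X=np.linalg.solve(A,b)
    return X,[np.linalg.norm((np.eye(3)-np.outer(v,v))@(X-o)) for o,v in rays]
E
python3 - <<'E'
from h import *
Ct,Cs=cam("top"),cam("scene")
for n in ["rod_grip","hook","eye","door_hinge","furnace","beaker","petri_dish","crucible","wash_bottle","reagent_jar","tongs"]:
    a=env.tip_of("top",n); b=env.tip_of("scene",n)
    print(n,[(np.round(d["point"],1).tolist(),round(d["conf"],2)) for d in a[:2]],[(np.round(d["point"],1).tolist(),round(d["conf"],2)) for d in b[:2]])
    if a: print("   z0 top",onz(Ct,a[0]["point"],0).round(3), end=' ')
    if b: print("   z0 scene",onz(Cs,b[0]["point"],0).round(3),end=' ')
    if a and b:
        X,r=tri([ray(Ct,a[0]["point"]),ray(Cs,b[0]["point"])]); print(" tri",X.round(4),np.round(r,4))
    print()
print(env.observe()["time_s"])
E
```

```text
rod_grip [([210.4, 267.1], 0.92)] [([186.7, 343.6], 0.74)]
   z0 top [0.571 0.234 0.   ]    z0 scene [0.573 0.237 0.   ]  tri [0.5719 0.2352 0.0013] [0.0013 0.0013]

hook [([216.7, 336.8], 0.85)] [([229.7, 309.3], 0.92)]
   z0 top [0.549 0.036 0.   ]    z0 scene [0.541 0.039 0.   ]  tri [0.5456 0.0358 0.0214] [0.0022 0.0022]

eye [([175.8, 406.9], 0.65)] [([267.7, 308.0], 0.67), ([127.7, 373.1], 0.2)]
   z0 top [ 0.664 -0.168  0.   ]    z0 scene [ 0.6   -0.078  0.   ]  tri [ 0.6205 -0.1138  0.2544] [0.0072 0.0072]

door_hinge [] []

furnace [] []

beaker [([149.4, 293.2], 0.92)] [([229.6, 378.3], 0.9), ([235.8, 263.2], 0.48)]
   z0 top [0.748 0.158 0.   ]    z0 scene [0.751 0.152 0.   ]  tri [ 0.7519  0.1583 -0.0183] [0.0009 0.0009]

petri_dish [([152.3, 330.1], 0.8)] [([253.3, 362.7], 0.7), ([177.1, 389.1], 0.35)]
   z0 top [0.737 0.051 0.   ]    z0 scene [0.74  0.052 0.   ]  tri [ 0.739   0.052  -0.0026] [0.0012 0.0012]

crucible [([266.4, 370.5], 0.79)] [([236.0, 263.0], 0.69)]
   z0 top [ 0.408 -0.055  0.   ]    z0 scene [ 0.411 -0.056  0.   ]  tri [ 0.4083 -0.0553 -0.0105] [0.0006 0.0006]

wash_bottle [([167.3, 227.5], 0.72)] [([177.9, 386.0], 0.78), ([166.1, 295.3], 0.4)]
   z0 top [0.698 0.348 0.   ]    z0 scene [0.693 0.34  0.   ]  tri [ 0.6959  0.3461 -0.0049] [0.0047 0.0047]

reagent_jar [([214.7, 172.1], 0.86)] [([233.6, 261.8], 0.66), ([127.7, 372.7], 0.62)]
   z0 top [0.564 0.505 0.   ]    z0 scene [ 0.403 -0.051  0.   ]  tri [0.535  0.0308 0.8765] [0.2215 0.2215]

tongs [([273.8, 268.1], 0.77)] [([168.3, 297.5], 0.86)]
   z0 top [0.392 0.232 0.   ]    z0 scene [0.391 0.221 0.   ]  tri [ 0.3892  0.2311 -0.0193] [0.0044 0.0044]

1.25
```

Run:
```python
import cv2,numpy as np
t=cv2.imread("pics/top0.png")[100:270,370:600]; s=cv2.imread("pics/scene0.png")[215:365,220:350]
cv2.imwrite("pics/topz.png",cv2.resize(t,None,fx=3.4,fy=3.4,interpolation=cv2.INTER_CUBIC))
cv2.imwrite("pics/scenez.png",cv2.resize(s,None,fx=4,fy=4,interpolation=cv2.INTER_CUBIC))
```

```text
(no output)
```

View pics/topz.png

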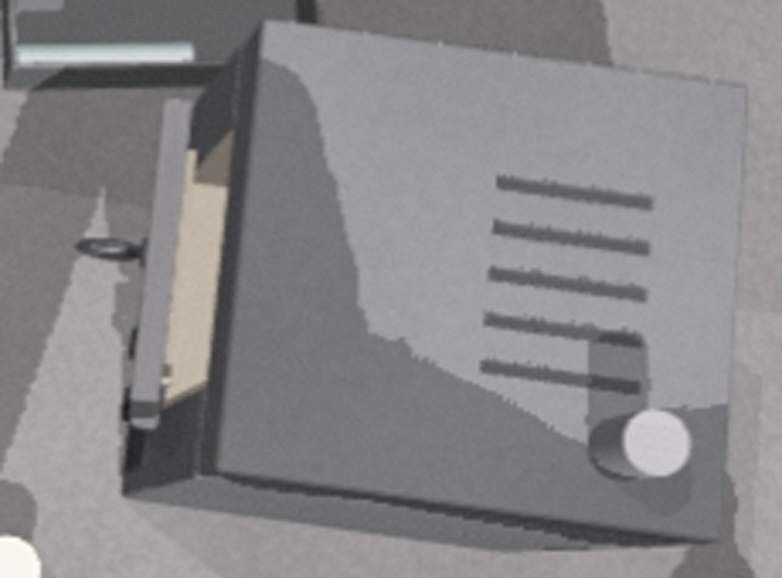

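View pics/scenez.png

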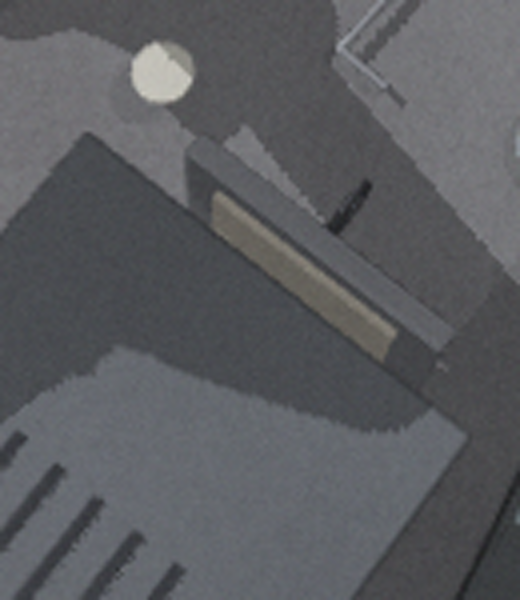

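Run:
```python
from h import *
Ct,Cs=cam("top"),cam("scene")
z=lambda x,y,:(y/3.4+100,x/3.4+370)
c=[onz(Ct,z(*p),0.342) for p in [(262,20),(745,87),(715,543),(217,470)]]
print(np.round(c,4)); 
for i in range(4):
    d=c[(i+1)%4]-c[i]; print(np.linalg.norm(d).round(4),np.degrees(np.arctan2(d[1],d[0])).round(2))
e=(266.2,307.5)
X,r=tri([ray(Ct,z(105,247)),ray(Cs,e)]);print("eye",X,r)
# door top edges in both
for n,a,b in [("robot side front corner",(131,405),(186,150)),("farside",(165,100),(452,325))]:
    print(n,tri([ray(Ct,z(*a)),ray(Cs,(b[1]/4+215,b[0]/4+220))]))
s=(543)
cs=[onz(Cs,(y/4+215,x/4+220),0.342) for x,y in [(88,132),(467,436)]];print("scene front top edge",cs, np.degrees(np.arctan2(*(cs[1]-cs[0])[[1,0]])))
```

```text
[[ 0.7541 -0.1979  0.342 ]
 [ 0.704  -0.5097  0.342 ]
 [ 0.4114 -0.4612  0.342 ]
 [ 0.4627 -0.1528  0.342 ]]
0.3158 -99.12
0.2966 170.6
0.3127 80.56
0.2949 -8.79
eye [ 0.62292983 -0.1055384   0.25310814] [np.float64(0.0004806887107298477), np.float64(0.0004806887107299433)]
robot side front corner (array([ 0.51011975, -0.12230521,  0.25116948]), [np.float64(0.005072371652026391), np.float64(0.005072371652026352)])
farside (array([ 0.71932654, -0.14563929,  0.28095917]), [np.float64(5.4584832201961685e-05), np.float64(5.4584832201957524e-05)])
scene front top edge [array([ 0.46720245, -0.15473294,  0.342     ]), array([ 0.7570318 , -0.20292545,  0.342     ])] -9.440705603111473
```

```bash
cat >> h.py <<'E'
def rel(targets,st=None,base=None):
    """targets: (x,y,z,yaw_deg of tool x) -> tx,ty,tz mm, spin rad"""
    st=st or env.observe(); R=np.array(st["tool_rot"]); p=np.array(st["position"])
    y0=np.arctan2(R[1,0],R[0,0])
    for t in targets:
        d=R.T@(np.array(t[:3])-p)*1000
        sp=-((np.radians(t[3])-y0+np.pi)%(2*np.pi)-np.pi)
        print(t,"->",d.round(1),"spin",sp.round(4))
E
python3 - <<'E'
from h import *
rel([(0.217,-0.505,0.40,23),(0.30,-0.28,0.40,40),(0.37,-0.05,0.40,60),(0.48,0.14,0.33,74.6)])
E
```

```text
(0.217, -0.505, 0.4, 23) -> [   0.    -0.3 -208.7] spin 0.0044
(0.3, -0.28, 0.4, 40) -> [ 165.1 -174.3 -208.7] spin -0.2923
(0.37, -0.05, 0.4, 60) -> [ 320.2 -358.  -208.7] spin -0.6414
(0.48, 0.14, 0.33, 74.6) -> [ 496.3 -489.1 -138.7] spin -0.8962
```

Emit:
{"method": "move_arm", "body": {"moves": [[0,0,-105,0],[0,0,-210,0],[0,0,-210,0],[0,0,-210,0],[0,0,-210,0],[0,0,-210,0],[40,-43,-210,-0.07],[80,-87,-210,-0.15],[120,-130,-210,-0.22],[165,-174,-210,-0.29],[205,-220,-210,-0.38],[245,-266,-210,-0.47],[285,-312,-210,-0.56],[320,-358,-210,-0.64],[365,-390,-210,-0.71],[410,-423,-180,-0.78],[453,-456,-160,-0.84],[496,-489,-139,-0.9],[496,-489,-139,-0.9],[496,-489,-139,-0.9]], "grip": 0, "grip_force": 100}}

```text
time_s: 3.25
position: [0.4759, 0.1349, 0.3306]
tool_rot: [[0.261, 0.965, -0.003], [0.965, -0.261, -0.0], [-0.001, -0.002, -1.0]]
ft_force: [0.3, -1.1, 1.1]
grip_width: 0.0857
```

Run:
```python
from h import *
rel([(0.555,0.18,0.25,74.6)])
```

```text
(0.555, 0.18, 0.25, 74.6) -> [64.3 64.7 80.4] spin 0.0043
```

Emit:
{"method": "move_arm", "body": {"moves": [[32,32,40,0],[64,65,80,0],[64,65,80,0],[64,65,80,0],[64,65,80,0],[64,65,80,0]]}}

```text
time_s: 3.85
position: [0.5551, 0.177, 0.254]
tool_rot: [[0.262, 0.965, 0.002], [0.965, -0.262, 0.0], [0.001, 0.001, -1.0]]
ft_force: [-0.6, 0.5, -0.0]
grip_width: 0.0853
```

Run:
```python
from h import *
st=env.observe(); im=env.get_image("wrist"); C=cam("wrist",st)
print(st["position"])
for n in ["rod_grip","hook"]:
    for d in env.tip_of("wrist",n)[:1]: print(n,d["conf"],np.round(d["point"],1),onz(C,d["point"],0.015).round(4)); cv2.circle(im,(int(d["point"][1]),int(d["point"][0])),4,(0,255,0),1)
P=proj(C,[[0.572,0.235,0.015],[0.546,0.036,0.015]]);print(P)
cv2.imwrite("pics/w1.png",im[:,:,::-1])
```

```text
[0.55509314 0.17701254 0.25396981]
rod_grip 0.84 [115.2 321.1] [0.5684 0.2366 0.015 ]
hook 0.98 [252.5 347.4] [0.5539 0.033  0.015 ]
[[324.09548763 115.6920683 ]
 [341.85725653 252.00760029]]
```

View pics/w1.png

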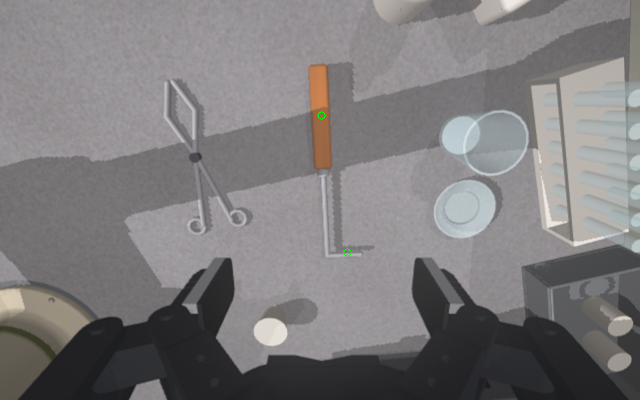

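Run:
```python
from h import *
C=cam("wrist")
im=cv2.imread("pics/w1.png")
hsv=cv2.cvtColor(im,cv2.COLOR_BGR2HSV)
m=((hsv[:,:,0]<20)&(hsv[:,:,1]>120)).astype(np.uint8); m[:, :290]=0; m[:,350:]=0; m[200:]=0
ys,xs=np.nonzero(m); print(len(xs),xs.min(),xs.max(),ys.min(),ys.max())
for r in [75,100,130,160]:
    c=xs[ys==r]; print(r,c.min(),c.max(), onz(C,(r,c.min()),0.03)[:2].round(4),onz(C,(r,c.max()+1),0.03)[:2].round(4))
for z in (0.03,):
  print("ends",onz(C,(ys.min(),318),z).round(4),onz(C,(ys.max(),323),z).round(4))
a=onz(C,(178,322.5),0.015);b=onz(C,(254,327),0.015);t=onz(C,(254.5,361),0.015)
print(a,b,t,np.degrees(np.arctan2((b-a)[1],(b-a)[0])),np.degrees(np.arctan2((t-b)[1],(t-b)[0])))
cv2.imwrite("pics/w1z.png",cv2.resize(im[50:275,270:400],None,fx=2.6,fy=2.6,interpolation=cv2.INTER_CUBIC))
```

```text
1758 309 330 65 167
75 309 327 [0.5671 0.2869] [0.5895 0.2808]
100 311 328 [0.5615 0.2583] [0.5833 0.2523]
130 313 329 [0.554  0.2223] [0.5751 0.2165]
160 315 330 [0.546  0.1841] [0.5664 0.1786]
ends [0.5807 0.2948 0.03  ] [0.5537 0.1723 0.03  ]
[0.54817679 0.15446124 0.015     ] [0.52373375 0.03872009 0.015     ] [0.57326464 0.02435353 0.015     ] -101.92490632458303 -16.17494265193005
```

View pics/w1z.png

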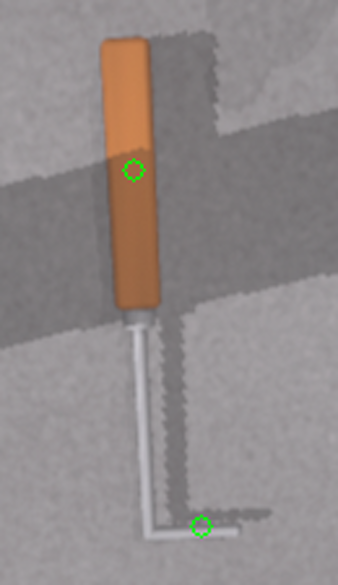

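Run:
```python
from h import *
print(env.observe()["position"])
rel([(0.5603,0.200,0.05,77.8),(0.5603,0.200,0.004,77.8)])
```

```text
[0.55528852 0.17706634 0.25405197]
(0.5603, 0.2, 0.05, 77.8) -> [ 23.3  -1.6 204.1] spin -0.0526
(0.5603, 0.2, 0.004, 77.8) -> [ 23.3  -1.6 250.1] spin -0.0526
```

Emit:
{"method": "move_arm", "body": {"moves": [[10,-1,50,-0.02],[23,-1.5,100,-0.05],[23,-1.5,150,-0.05],[23,-1.5,195,-0.05],[23,-1.5,195,-0.05],[23,-1.5,195,-0.05],[23,-1.5,195,-0.05]]}}

```text
time_s: 4.7
position: [0.5619, 0.2002, 0.0611]
tool_rot: [[0.213, 0.977, 0.005], [0.977, -0.213, 0.001], [0.002, 0.005, -1.0]]
ft_force: [0.5, -0.4, 0.4]
grip_width: 0.0852
```

Run:
```python
from h import *
st=env.observe();print(st["position"]); im=env.get_image("wrist"); cv2.imwrite("pics/w2.png",im[:,:,::-1]); C=cam("wrist",st)
for n in ["rod_grip","hook"]:
    for d in env.tip_of("wrist",n)[:1]: print(n,d["conf"],np.round(d["point"],1),onz(C,d["point"],0.015).round(4))
rel([(0.5603,0.200,0.004,77.8)])
```

```text
[0.56192499 0.20019183 0.06108593]
rod_grip 0.74 [164.  318.8] [0.5656 0.2335 0.015 ]
(0.5603, 0.2, 0.004, 77.8) -> [-0.4 -1.  56.1] spin -0.0021
```

View pics/w2.png

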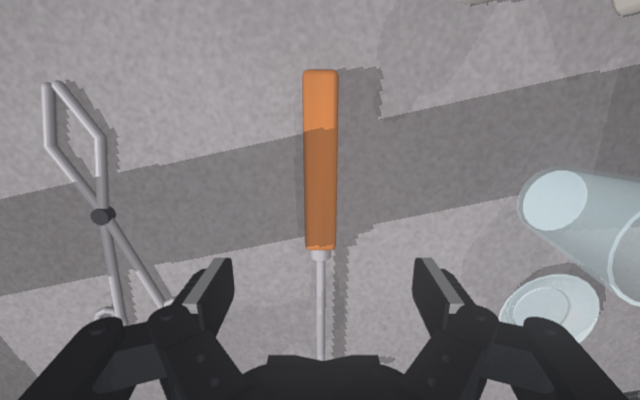

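Emit:
{"method": "move_arm", "body": {"moves": [[0,-1,28,0],[0,-1,56,0],[0,-1,56,0],[0,-1,56,0],[0,-1,56,0]]}}

```text
time_s: 5.35
position: [0.5603, 0.2004, 0.0037]
tool_rot: [[0.213, 0.977, 0.003], [0.977, -0.213, 0.0], [0.001, 0.003, -1.0]]
ft_force: [-0.0, 0.2, 0.4]
grip_width: 0.0856
```

Emit:
{"method": "move_arm", "body": {"moves": [[0,0,0,0],[0,0,0,0],[0,0,0,0],[0,0,0,0],[0,0,0,0],[0,0,0,0],[0,0,0,0],[0,0,0,0]], "grip": 1, "grip_force": 110}}

```text
time_s: 6.15
position: [0.5591, 0.2002, 0.0018]
tool_rot: [[0.213, 0.977, -0.0], [0.977, -0.213, 0.0], [-0.0, -0.0, -1.0]]
ft_force: [0.3, -0.1, -0.4]
grip_width: 0.0001
```

Run:
```python
from h import *
st=env.observe();print(st["position"],st["grip_width"]); im=env.get_image("wrist"); cv2.imwrite("pics/w3.png",im[:,:,::-1]); im=env.get_image("top"); cv2.imwrite("pics/t3.png",cv2.resize(im[150:320,200:420,::-1],None,fx=3,fy=3))
```

```text
[0.55913758 0.20023816 0.00180239] 0.00013138028534428502
```

View pics/w3.png

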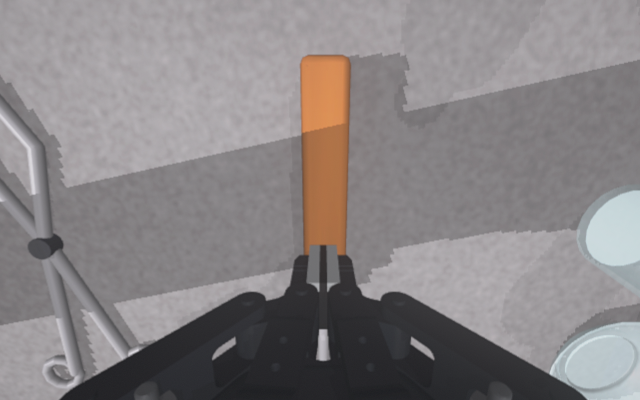

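View pics/t3.png

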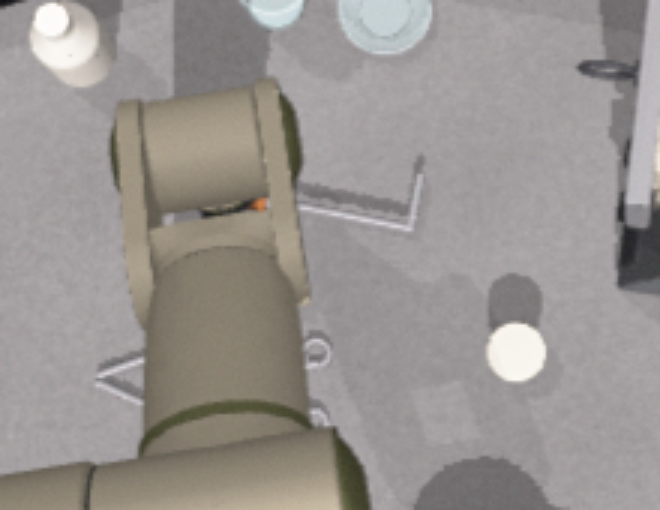

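Run:
```python
from h import *
C=cam("wrist")
im=cv2.imread("pics/w3.png")
yaw=np.radians(-102.2);x=np.array([np.cos(yaw),np.sin(yaw),0]);y=np.array([-x[1],x[0],0]);g=np.array([0.568,0.2345,0.015])
out=im.copy()
def seg(a,b,c):
    p=proj(C,[a,b]).round().astype(int);cv2.line(out,tuple(map(int,p[0])),tuple(map(int,p[1])),c,1)
for dz in(-.015,.015):
    q=[g+sx*.065*x+sy*.012*y+[0,0,dz] for sx,sy in((-1,-1),(-1,1),(1,1),(1,-1))]
    for i in range(4): seg(q[i],q[(i+1)%4],(0,255,0) if dz>0 else (255,0,0))
seg(g+.065*x,g+.2*x,(0,0,255))
st=env.observe();print(proj(C,[st["position"]]),st["q"])
o=np.hstack([im[200:400,240:400],out[200:400,240:400]])
cv2.imwrite("pics/w3z.png",cv2.resize(o,None,fx=2.5,fy=2.5,interpolation=cv2.INTER_CUBIC))
```

```text
[[323.97103481 229.12714436]] [ 8.29277056e+00  3.71256752e+01  8.16203404e+01 -2.44821860e-04
  6.12568785e+01  2.06111471e+01]
```

View pics/w3z.png

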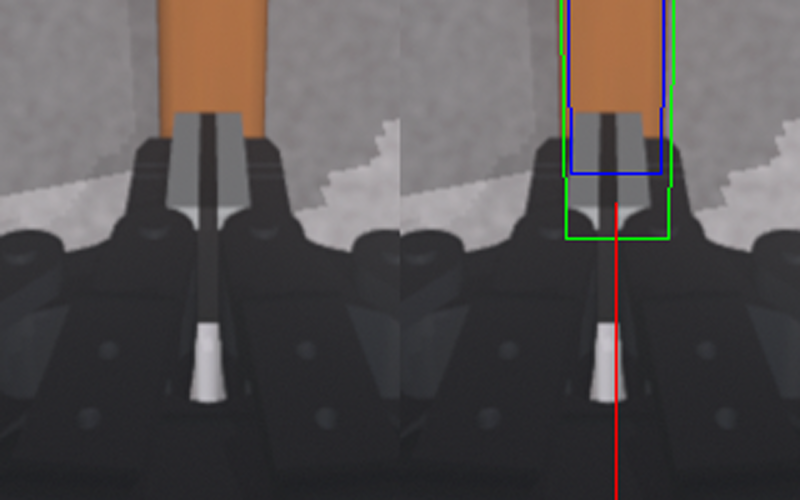

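Run:
```python
from h import *
im=env.get_image("scene"); cv2.imwrite("pics/s3.png",cv2.resize(im[120:280,240:440,::-1],None,fx=4,fy=4,interpolation=cv2.INTER_CUBIC))
C=cam("wrist"); st=env.observe(); R=np.array(st["tool_rot"]);p=np.array(st["position"])
for h in (0,.01,.013,.019,.03,.04): print(h,proj(C,[p-R[:,2]*h+R[:,0]*.011,p-R[:,2]*h,p-R[:,2]*h-R[:,0]*.011]).round(0).tolist())
print(st["grip_width"],st["time_s"])
```

```text
0 [[324.0, 213.0], [324.0, 229.0], [324.0, 245.0]]
0.01 [[324.0, 219.0], [324.0, 236.0], [324.0, 252.0]]
0.013 [[324.0, 220.0], [324.0, 238.0], [324.0, 254.0]]
0.019 [[324.0, 224.0], [324.0, 242.0], [324.0, 259.0]]
0.03 [[324.0, 232.0], [324.0, 251.0], [324.0, 268.0]]
0.04 [[324.0, 240.0], [324.0, 259.0], [324.0, 278.0]]
-1.050641091416515e-05 6.3
```

View pics/s3.png

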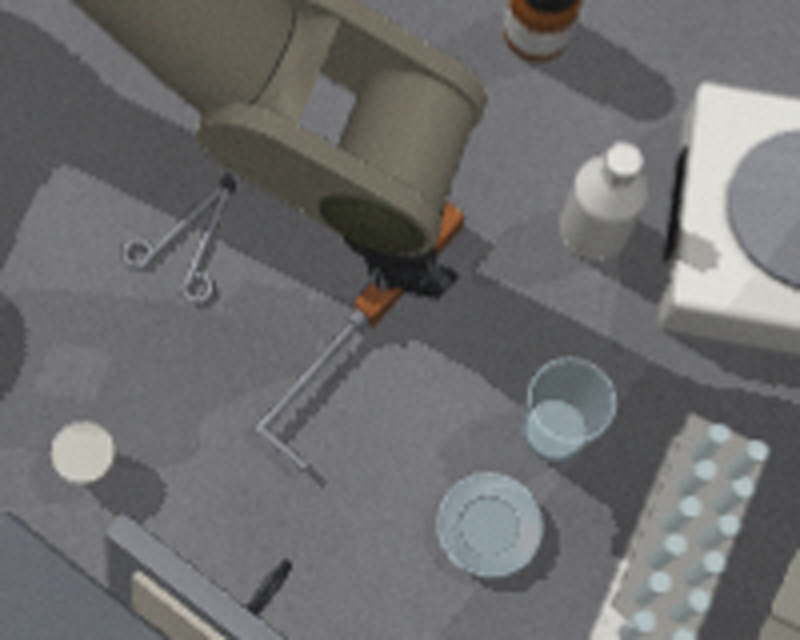

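Emit:
{"method": "move_arm", "body": {"moves": [[0,0,0,0],[0,0,0,0],[0,0,0,0],[0,0,0,0],[0,0,0,0],[0,0,0,0]], "grip": 0}}

```text
time_s: 6.9
position: [0.5592, 0.2003, 0.0018]
tool_rot: [[0.213, 0.977, 0.0], [0.977, -0.213, 0.0], [0.0, -0.0, -1.0]]
ft_force: [0.6, 0.3, 0.3]
grip_width: 0.0844
```

Emit:
{"method": "move_arm", "body": {"moves": [[0,0,5,0],[0,0,10,0],[0,0,15,0],[0,0,20,0],[0,0,20,0],[0,0,20,0]]}}

```text
time_s: 7.5
position: [0.5591, 0.2003, -0.0183]
tool_rot: [[0.213, 0.977, -0.0], [0.977, -0.213, -0.0], [-0.0, -0.0, -1.0]]
ft_force: [-0.2, 0.1, 0.7]
grip_width: 0.0856
```

Run:
```python
from h import *
st=env.observe();print(st["position"],st["grip_width"],st["ft_force"]); im=env.get_image("wrist"); cv2.imwrite("pics/w4.png",im[:,:,::-1])
```

```text
[ 0.55913603  0.20025591 -0.01831426] 0.0856290954742613 [-0.17728001  0.13684012  0.65851013]
```

View pics/w4.png

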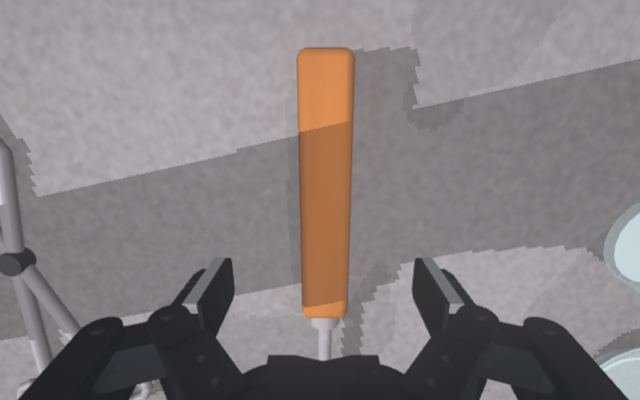

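Emit:
{"method": "move_arm", "body": {"moves": [[0,0,6,0],[0,0,12,0],[0,0,17,0],[0,0,21,0],[0,0,21,0],[0,0,21,0]]}}

```text
time_s: 8.15
position: [0.5592, 0.2003, -0.0392]
tool_rot: [[0.213, 0.977, -0.0], [0.977, -0.213, 0.0], [0.0, -0.0, -1.0]]
ft_force: [-0.0, -0.1, 0.3]
grip_width: 0.0852
```

Emit:
{"method": "move_arm", "body": {"moves": [[0,0,0,0],[0,0,0,0],[0,0,0,0],[0,0,0,0],[0,0,0,0],[0,0,0,0]], "grip": 1, "grip_force": 60}}

```text
time_s: 8.75
position: [0.5594, 0.2003, -0.0388]
tool_rot: [[0.213, 0.977, 0.001], [0.977, -0.213, 0.0], [0.0, 0.001, -1.0]]
ft_force: [-0.4, -0.2, 2.8]
grip_width: 0.0231
```

Run:
```python
from h import *
st=env.observe();print(st["position"],st["grip_width"],st["ft_force"]); im=env.get_image("wrist"); cv2.imwrite("pics/w5.png",im[:,:,::-1])
```

```text
[ 0.55942389  0.20029355 -0.03884698] 0.023147777281283026 [-0.35187671 -0.19625569  2.75631097]
```

View pics/w5.png

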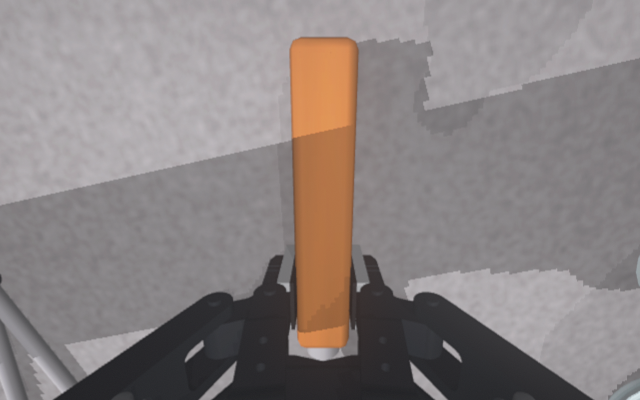

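```bash
cat >> h.py <<'E'
FY=np.radians(-99.2); XR=np.array([np.cos(FY),np.sin(FY),0]); YR=np.array([-XR[1],XR[0],0])
HINGE=np.array([0.6105,-0.177,0.14]); EYE=np.array([0.6225,-0.1045,0.255])
L=0.165; W=0.028; DZ=0.0538
def tcp_for(H): 
    return (*(np.array(H)-L*XR-W*YR-[0,0,DZ]),80.8)
def eye_at(th,hinge=None):
    h=HINGE if hinge is None else hinge
    return h-XR*(0.045*np.cos(th)+0.130*np.sin(th))+np.array([0,0,1])*(0.130*np.cos(th)-0.045*np.sin(th))
E
python3 - <<'E'
from h import *
print(eye_at(0.24),eye_at(1.57))
st=env.observe();p=st["position"]
rel([(p[0],p[1],EYE[2]-DZ,77.8),tcp_for(EYE-0.07*YR)])
E
```

```text
[ 0.62242898 -0.10334823  0.25557732] [ 0.63129028 -0.04863695  0.09510354]
(np.float64(0.5594101033980226), np.float64(0.20028726630012714), np.float64(0.2012), 77.8) -> [ 1.0e-01  2.0e-01 -2.4e+02] spin -0.0021
(np.float64(0.552141041992), np.float64(0.07404584013084281), np.float64(0.2012), 80.8) -> [-124.8   20.  -240.1] spin -0.0545
```

Emit:
{"method": "move_arm", "body": {"moves": [[0,0,0,0],[0,0,0,0],[0,0,-8,0],[0,0,-20,0],[0,0,-40,0],[0,0,-65,0],[0,0,-90,0],[0,0,-115,0],[0,0,-140,0],[0,0,-165,0],[0,0,-190,0],[0,0,-215,0],[0,0,-230,0],[0,0,-240,0],[0,0,-240,0],[0,0,-240,0]], "grip": 1, "grip_force": 110}}

```text
time_s: 10.4
position: [0.5587, 0.2002, 0.2001]
tool_rot: [[0.213, 0.977, -0.001], [0.977, -0.213, -0.0], [-0.0, -0.001, -1.0]]
ft_force: [-0.3, 0.2, -3.4]
grip_width: 0.0223
```

```bash
cat > look.py <<'E'
from h import *
import sys
tag=sys.argv[1]
st=env.observe();print("t",st["time_s"],"p",np.round(st["position"],4),"w",round(st["grip_width"],4),"F",np.round(st["ft_force"],1),"M",np.round(st["wrist_torque"],2))
ims={n:env.get_image(n) for n in("top","scene")}; C={n:cam(n) for n in ims}
for n in("hook","eye","rod_grip"):
    rs=[]
    for c in ims:
        d=env.tip_of(c,n)
        if d: print(n,c,np.round(d[0]["point"],1),round(d[0]["conf"],2)); rs.append(ray(C[c],d[0]["point"]))
    if len(rs)==2: X,r=tri(rs); print("  tri",X.round(4),np.round(r,4))
R=np.array(st["tool_rot"]);p=np.array(st["position"])
Hm=p+R@np.array([-L,W,0])+[0,0,DZ]
print("hook model",Hm.round(4), {c:proj(C[c],Hm).round(1).tolist() for c in C})
t=ims["top"][130:290,290:450,::-1]; s=ims["scene"][180:340,220:380,::-1]
o=np.hstack([cv2.resize(t,(400,400),interpolation=cv2.INTER_CUBIC),cv2.resize(s,(400,400),interpolation=cv2.INTER_CUBIC)])
cv2.imwrite(f"pics/{tag}.png",o); np.savez(f"/tmp/{tag}.npz",**ims)
E
python3 look.py a1
```

```text
t 10.4 p [0.5587 0.2002 0.2001] w 0.0223 F [-0.3  0.2 -3.4] M [-0.06 -0.03  0.05]
hook top [205.6 339.8] 0.79
hook scene [211.2 307.8] 0.54
  tri [0.5479 0.0369 0.2338] [0.0034 0.0034]
eye top [172.8 405.2] 0.96
eye scene [268.7 303.3] 0.8
  tri [ 0.619  -0.1159  0.2615] [0.003 0.003]
rod_grip scene [154.5 348.9] 0.63
hook model [0.5509 0.033  0.254 ] {'top': [[342.9, 204.2]], 'scene': [[309.0, 210.3]]}
```

View pics/a1.png

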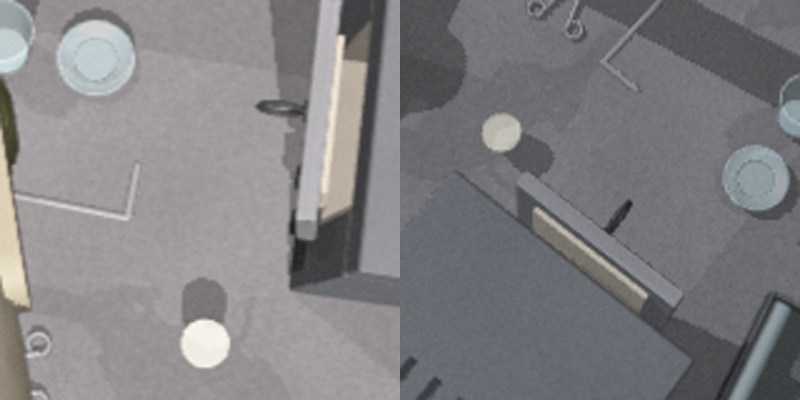

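Run:
```python
from h import *
Ct,Cs=cam("top"),cam("scene")
T=lambda x,y:ray(Ct,(y/2.5+130,x/2.5+290)); S=lambda x,y:ray(Cs,(y/2.5+180,(x-400)/2.5+220))
for n,a,b in [("corner",(128,216),(603,62)),("tip",(136,163),(638,91)),("eye",(279,107),(621,217))]:
    X,r=tri([T(*a),S(*b)]);print(n,X.round(4),r[0].round(4))
d=np.load("/tmp/a1.npz")
cv2.imwrite("pics/a1z.png",np.hstack([cv2.resize(d["top"][155:190,380:430,::-1],(400,280),interpolation=cv2.INTER_CUBIC),cv2.resize(d["scene"][250:285,290:340,::-1],(400,280),interpolation=cv2.INTER_CUBIC)]))
```

```text
corner [0.5228 0.0376 0.2508] 0.0001
tip [0.5732 0.0283 0.2444] 0.0002
eye [ 0.6243 -0.1066  0.2501] 0.0012
```

View pics/a1z.png

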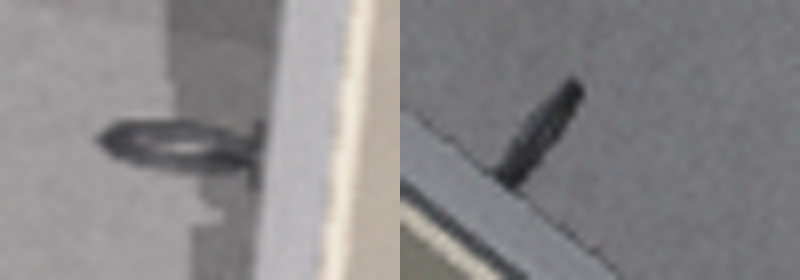

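Run:
```python
from h import *
from scipy.optimize import least_squares
Ct,Cs=cam("top"),cam("scene")
def f(v):
    e=eye_at(v[0],HINGE-XR*v[1]+YR*v[2]); return np.r_[proj(Ct,e)[0]-[402.7,173.2],proj(Cs,e)[0]-[308.1,266.0],v[1]/0.003,v[2]/0.003]
r=least_squares(f,[.24,0,0]);print(r.x,r.fun[:4],eye_at(r.x[0],HINGE-XR*r.x[1]+YR*r.x[2]))
print(tri([ray(Ct,(173.2,402.7)),ray(Cs,(266,308.1))]))
```

```text
[2.07874066e-01 2.63877934e-05 4.02946176e-04] [-0.63654494 -0.5385127  -0.99425404  0.25066888] [ 0.62223127 -0.10708925  0.25791423]
(array([ 0.622579  , -0.10688717,  0.25803155]), [np.float64(0.0023293456760183837), np.float64(0.002329345676018228)])
```

```bash
sed -i 's/^EYE.*//; s/; EYE=.*/; EYE=np.array([0.6225,-0.107,0.256])/; s/DZ=0.0538/DZ=0.0505/' h.py
python3 - <<'E'
from h import *
rel([tcp_for(EYE-0.07*YR)])
E
```

```text
(np.float64(0.552141041992), np.float64(0.07154584013084281), np.float64(0.20550000000000002), 80.8) -> [-127.2   20.7   -4.9] spin -0.0545
```

Emit:
{"method": "move_arm", "body": {"moves": [[-8,1,-1,-0.01],[-22,5,-3,-0.02],[-40,9,-5,-0.03],[-60,13,-5,-0.045],[-80,17,-5,-0.055],[-100,20,-5,-0.055],[-115,21,-5,-0.055],[-127,21,-5,-0.055],[-127,21,-5,-0.055],[-127,21,-5,-0.055]]}}

```text
time_s: 11.8
position: [0.5526, 0.0719, 0.2059]
tool_rot: [[0.159, 0.987, 0.0], [0.987, -0.159, 0.0], [0.0, 0.0, -1.0]]
ft_force: [-0.1, 0.1, -2.7]
grip_width: 0.0223
```

```bash
python3 look.py a2
```

```text
t 11.8 p [0.5526 0.0719 0.2059] w 0.0223 F [-0.1  0.1 -2.7] M [-0.07  0.02 -0.02]
hook top [201.9 396.8] 0.86
hook scene [252.9 282.9] 0.9
  tri [ 0.5502 -0.0995  0.2447] [0.0074 0.0074]
eye top [177.7 405. ] 0.78
eye scene [266.  305.8] 0.68
  tri [ 0.6147 -0.111   0.2529] [0.005 0.005]
rod_grip scene [190.8 324.6] 0.9
hook model [ 0.5539 -0.0954  0.2564] {'top': [[398.2, 201.8]], 'scene': [[287.1, 250.5]]}
```

View pics/a2.png

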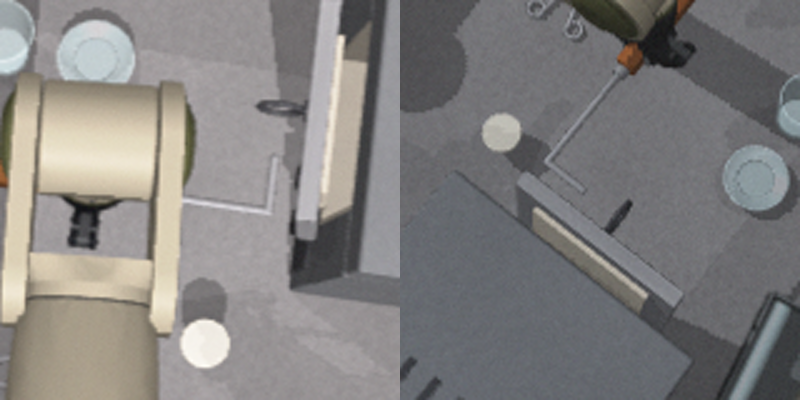

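Run:
```python
from h import *
Ct,Cs=cam("top"),cam("scene")
d=np.load("/tmp/a2.npz")
cv2.imwrite("pics/a2z.png",np.hstack([cv2.resize(d["top"][160:225,380:430,::-1],(400,520),interpolation=cv2.INTER_CUBIC),cv2.resize(d["scene"][235:285,275:315,::-1],(400,500),interpolation=cv2.INTER_CUBIC)[:520] if 0 else cv2.resize(d["scene"][235:287,275:315,::-1],(400,520),interpolation=cv2.INTER_CUBIC)]))
print(-Ct["E"][:3,:3].T@Ct["E"][:3,3],-Cs["E"][:3,:3].T@Cs["E"][:3,3])
```

```text
[0.40038244 0.09861485 1.37148976] [ 0.72685207 -0.23002336  1.25435817]
```

View pics/a2z.png

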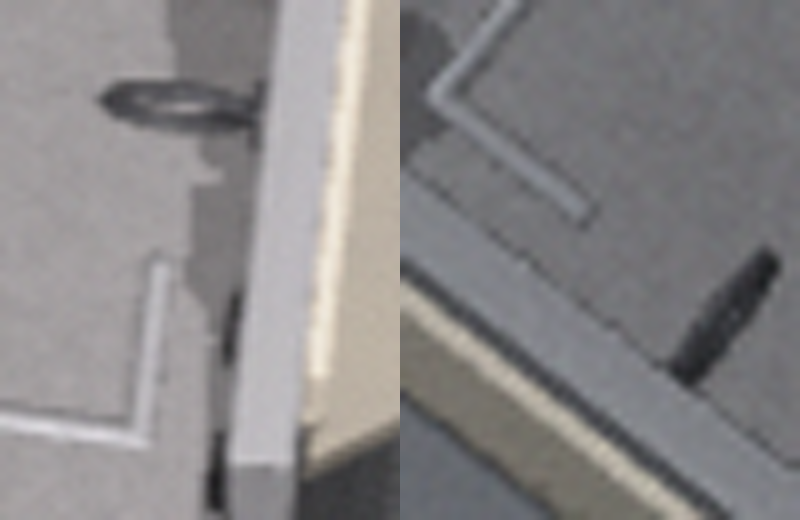

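Emit:
{"method": "move_arm", "body": {"moves": [[0,6,0,0],[0,14,0,0],[0,24,0,0],[0,34,0,0],[0,44,0,0],[0,54,0,0],[0,62,0,0],[0,69,0,0],[0,69,0,0],[0,69,0,0],[0,69,0,0]]}}

```text
time_s: 13.3
position: [0.6204, 0.0608, 0.2059]
tool_rot: [[0.159, 0.987, -0.0], [0.987, -0.159, 0.0], [0.0, -0.0, -1.0]]
ft_force: [0.3, -0.7, -2.3]
grip_width: 0.0226
```

```bash
python3 look.py a3;  python3 - <<'E'
from h import *
d=np.load("/tmp/a3.npz")
cv2.imwrite("pics/a3z.png",np.hstack([cv2.resize(d["top"][155:220,380:430,::-1],(400,520),interpolation=cv2.INTER_CUBIC),cv2.resize(d["scene"][240:292,285:325,::-1],(400,520),interpolation=cv2.INTER_CUBIC)]))
E
```

```text
t 13.3 p [0.6204 0.0608 0.2059] w 0.0226 F [ 0.3 -0.7 -2.3] M [-0.05 -0.    0.  ]
hook top [172.4 398.2] 0.61
hook scene [266.5 305.5] 0.74
  tri [ 0.6214 -0.1042  0.2462] [0.0056 0.0056]
eye top [174.5 402.3] 0.95
eye scene [266.5 308.9] 0.62
  tri [ 0.6228 -0.1068  0.247 ] [0.0039 0.0039]
rod_grip scene [204.4 343.9] 0.64
hook model [ 0.6218 -0.1065  0.2564] {'top': [[401.7, 173.0]], 'scene': [[307.1, 266.1]]}
```

View pics/a3z.png

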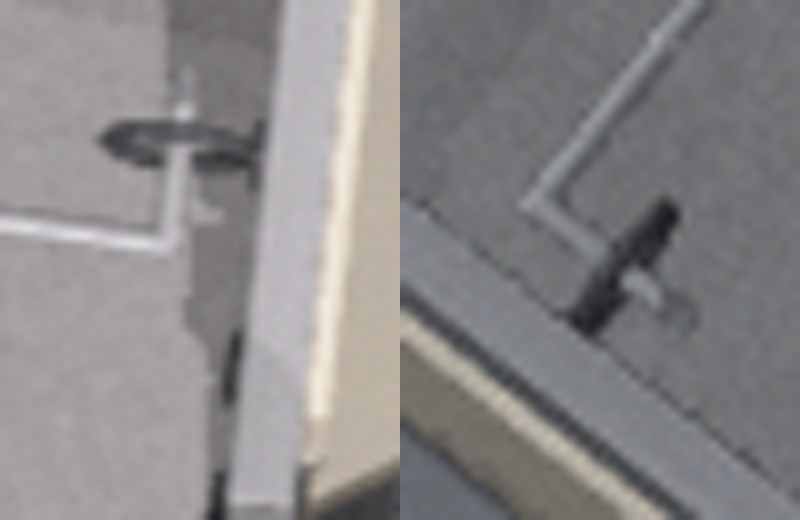

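Run:
```python
from h import *
e0=eye_at(0.21)
for th in [.25,.3,.35,.4,.46,.52,.58,.64,.7,.76,.82,.88,.94,1.0,1.06,1.12,1.18,1.24,1.3,1.36,1.42,1.48,1.54,1.6,1.66]:
    d=eye_at(th)-e0; print(round(th,2),round(-(d@XR)*1000),round(-d[2]*1000))
```

```text
0.25 5 3
0.3 10 7
0.35 16 11
0.4 21 16
0.46 27 21
0.52 33 27
0.58 38 34
0.64 43 40
0.7 47 47
0.76 51 55
0.82 55 62
0.88 58 70
0.94 60 77
1.0 63 85
1.06 64 93
1.12 66 102
1.18 66 110
1.24 66 118
1.3 66 126
1.36 65 135
1.42 64 143
1.48 62 151
1.54 60 159
1.6 58 167
1.66 54 174
```

Emit:
{"method": "move_arm", "body": {"moves": [[5,0,3,0],[10,0,7,0],[16,0,11,0],[21,0,16,0],[27,0,21,0],[33,0,27,0],[38,0,34,0],[43,0,40,0],[47,0,47,0],[51,0,55,0],[55,0,62,0],[55,0,62,0]]}}

```text
time_s: 14.9
position: [0.6289, 0.1156, 0.1424]
tool_rot: [[0.159, 0.987, -0.002], [0.987, -0.159, 0.0], [0.0, -0.002, -1.0]]
ft_force: [-0.3, 0.0, -2.1]
grip_width: 0.0224
```

```bash
python3 look.py a4
```

```text
t 14.9 p [0.6289 0.1156 0.1424] w 0.0224 F [-0.3  0.  -2.1] M [-0.01  0.05  0.07]
hook top [177.6 373.1] 0.79
hook scene [254.5 318.5] 0.56
  tri [ 0.6269 -0.0501  0.1735] [0.0012 0.0012]
eye top [174.1 381. ] 0.82
eye scene [255.2 317.5] 0.68
  tri [ 0.628  -0.0623  0.2194] [0.0011 0.0011]
rod_grip top [175.  295.3] 0.59
rod_grip scene [195.1 354.6] 0.65
  tri [0.6354 0.1481 0.206 ] [0.0051 0.0051]
hook model [ 0.6304 -0.0518  0.1928] {'top': [[375.0, 175.1]], 'scene': [[319.7, 254.2]]}
```

View pics/a4.png

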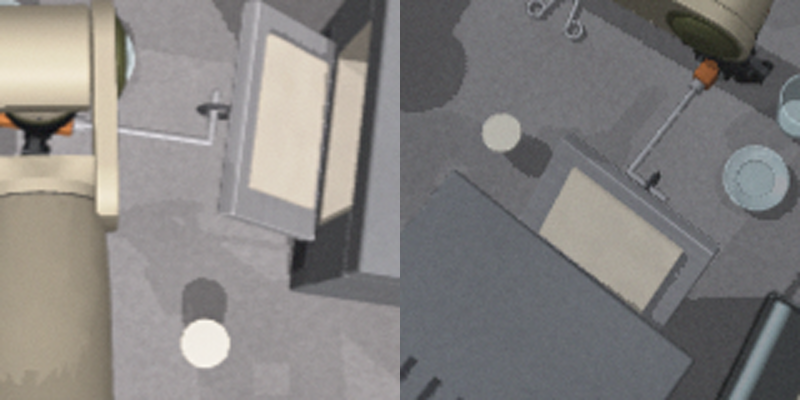

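Emit:
{"method": "move_arm", "body": {"moves": [[3,1,8,0],[5,2,15,0],[8,3,23,0],[9,4,31,0],[11,4,40,0],[11,4,48,0],[11,4,56,0],[11,4,64,0],[10,4,73,0],[9,4,81,0],[7,4,89,0],[5,4,97,0],[3,4,104,0],[3,4,104,0]]}}

```text
time_s: 16.7
position: [0.6333, 0.1169, 0.0386]
tool_rot: [[0.16, 0.987, -0.002], [0.987, -0.16, 0.0], [-0.0, -0.002, -1.0]]
ft_force: [-0.2, -0.6, -2.5]
grip_width: 0.0222
```

```bash
python3 look.py a5
```

```text
t 16.7 p [0.6333 0.1169 0.0386] w 0.0222 F [-0.2 -0.6 -2.5] M [-0.01 -0.04  0.  ]
eye top [180.6 372.1] 0.95
eye scene [206.5 353.2] 0.59
  tri [0.6205 0.0119 0.438 ] [0.0553 0.0553]
rod_grip top [180.8 295.5] 0.56
rod_grip scene [203.4 353.7] 0.72
  tri [0.6376 0.1518 0.1209] [0.0061 0.0061]
hook model [ 0.6346 -0.0504  0.0891] {'top': [[369.8, 181.0]], 'scene': [[321.1, 260.7]]}
```

View pics/a5.png

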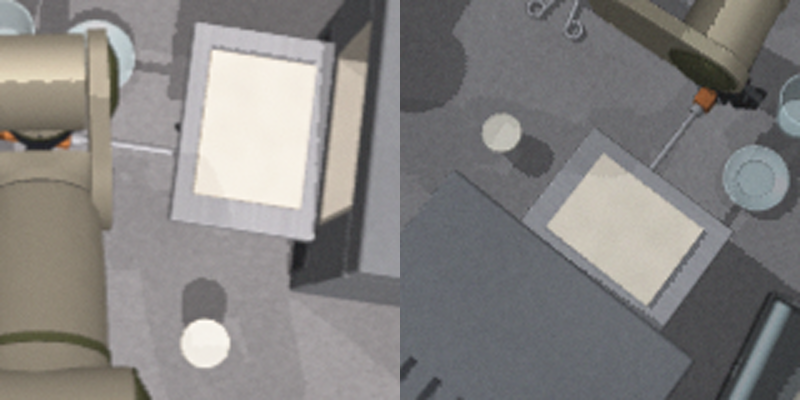

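```bash
cat > fit.py <<'E'
from h import *
from scipy.optimize import least_squares
import sys
def fit(tp,sp):
    Ct,Cs=cam("top"),cam("scene")
    def pts(v):
        h=HINGE-XR*v[1]+YR*v[2]+[0,0,v[3]]
        u=-XR*np.sin(v[0])+np.array([0,0,np.cos(v[0])])
        return [h+u*0.15+s*0.105*YR for s in(1,-1)]
    def f(v):
        q=pts(v); return np.r_[(proj(Ct,q)-tp).ravel(),(proj(Cs,q)-sp).ravel(),v[1]/.003,v[2]/.003,v[3]/.002]
    for s in (1.2,1.5):
        r=least_squares(f,[s,0,0,0]); print(r.x.round(4),r.fun.round(1))
if __name__=="__main__":
    # far (+y own => +x world) corner then near
    fit(np.array([[197,22],[172,218]])/2.5+[290,130],(np.array([[730,232],[597,130]])-[400,0])/2.5+[220,180])
E
python3 fit.py
```

```text
[ 1.6146e+00 -2.0000e-04  1.2000e-03  0.0000e+00] [-0.2 -0.  -0.5  0.3  0.8  0.7 -1.2 -0.2 -0.1  0.4  0. ]
[ 1.6146e+00 -2.0000e-04  1.2000e-03  0.0000e+00] [-0.2 -0.  -0.5  0.3  0.8  0.7 -1.2 -0.2 -0.1  0.4  0. ]
```

Emit:
{"method": "move_arm", "body": {"moves": [[-1,0,3,0],[-2,0,6,0],[-2,0,6,0],[-2,0,6,0]]}}

```text
time_s: 17.5
position: [0.6335, 0.1153, 0.0336]
tool_rot: [[0.159, 0.987, -0.0], [0.987, -0.159, 0.0], [0.0, -0.0, -1.0]]
ft_force: [1.4, 0.1, -2.0]
grip_width: 0.0225
```

Run:
```python
from h import *
st=env.observe(); print(st["ft_force"],st["wrist_torque"],st["position"])
im=env.get_image("top");cv2.imwrite("pics/t6.png",cv2.resize(im[130:240,340:430,::-1],None,fx=5,fy=5,interpolation=cv2.INTER_CUBIC))
im=env.get_image("scene");cv2.imwrite("pics/s6.png",cv2.resize(im[210:320,260:370,::-1],None,fx=5,fy=5,interpolation=cv2.INTER_CUBIC))
```

```text
[ 1.36055739  0.14549471 -2.02951949] [-0.01499515  0.02112405 -0.03592503] [0.6334655  0.11532103 0.03363799]
```

View pics/t6.png

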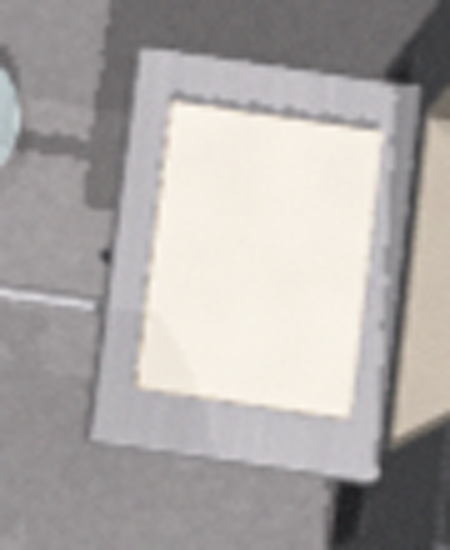

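View pics/s6.png

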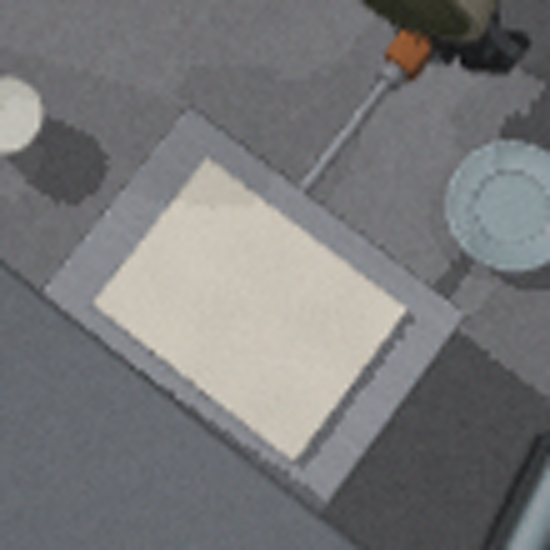

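Run:
```python
from fit import *
fit(np.array([[142,50],[92,440]])/5+[340,130],np.array([[460,318],[190,112]])/5+[260,210])
Ct,Cs=cam("top"),cam("scene")
for v in (1.3,1.4,1.45,1.5,1.57):
    u=-XR*np.sin(v)+np.array([0,0,np.cos(v)]); q=[HINGE+u*.15+s*.105*YR for s in (1,-1)]
    print(v,((proj(Ct,q)-[340,130])*5).round().tolist(),((proj(Cs,q)-[260,210])*5).round().tolist())
```

```text
[ 1.6715e+00  1.0000e-04  5.0000e-04 -0.0000e+00] [ 0.  -0.1 -0.3  0.1  0.3  0.2 -0.5 -0.   0.   0.2 -0. ]
[ 1.6715e+00  1.0000e-04  5.0000e-04 -0.0000e+00] [ 0.  -0.1 -0.3  0.1  0.3  0.2 -0.5 -0.   0.   0.2 -0. ]
1.3 [[163.0, 23.0], [110.0, 431.0]] [[464.0, 312.0], [176.0, 95.0]]
1.4 [[153.0, 30.0], [100.0, 433.0]] [[465.0, 311.0], [181.0, 97.0]]
1.45 [[150.0, 34.0], [97.0, 435.0]] [[465.0, 311.0], [183.0, 99.0]]
1.5 [[147.0, 37.0], [94.0, 436.0]] [[465.0, 312.0], [185.0, 101.0]]
1.57 [[144.0, 43.0], [92.0, 438.0]] [[463.0, 314.0], [186.0, 105.0]]
```

Emit:
{"method": "move_arm", "body": {"moves": [[0,0,3,0],[0,0,6,0],[0,0,6,0],[0,0,6,0]]}}

```text
time_s: 18.0
position: [0.6337, 0.1155, 0.0281]
tool_rot: [[0.159, 0.987, 0.001], [0.987, -0.159, -0.0], [0.0, 0.001, -1.0]]
ft_force: [-0.2, 0.8, 1.1]
grip_width: 0.0223
```

Run:
```python
from h import *
st=env.observe(); print(st["ft_force"],st["wrist_torque"],st["position"])
im=env.get_image("top");cv2.imwrite("pics/t7.png",np.hstack([cv2.resize(im[130:240,340:430,::-1],None,fx=4,fy=4,interpolation=cv2.INTER_CUBIC),cv2.resize(env.get_image("scene")[210:320,270:360,::-1],None,fx=4,fy=4,interpolation=cv2.INTER_CUBIC)]))
```

```text
[-0.16152184  0.84046325  1.05257416] [-0.36226397  0.02848734  0.00477766] [0.63373952 0.11545994 0.02806511]
```

View pics/t7.png

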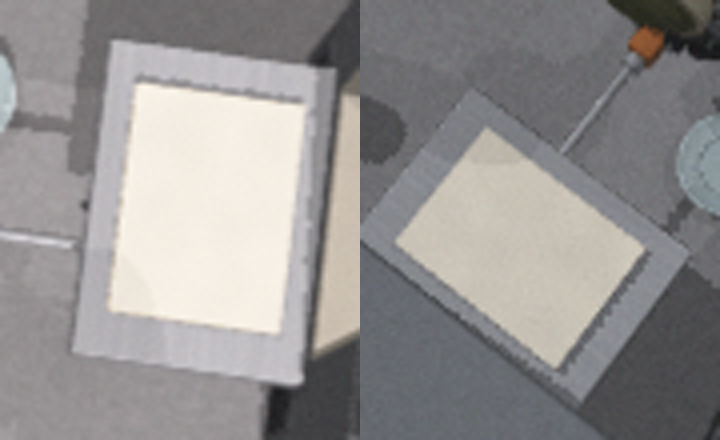

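Emit:
{"method": "move_arm", "body": {"moves": [[1,0,-4,0],[2,0,-8,0],[2,0,-12,0],[2,0,-12,0],[2,-8,-12,0],[2,-18,-12,0],[2,-28,-12,0],[2,-38,-12,0],[2,-48,-12,0],[2,-58,-12,0],[2,-68,-12,0],[2,-78,-12,0],[2,-82,-12,0],[2,-82,-12,0]]}}

```text
time_s: 19.5
position: [0.5525, 0.1305, 0.04]
tool_rot: [[0.159, 0.987, 0.0], [0.987, -0.159, 0.0], [0.0, 0.0, -1.0]]
ft_force: [0.6, 0.2, -2.0]
grip_width: 0.022
```

```bash
python3 look.py a8
```

```text
t 19.5 p [0.5525 0.1305 0.04  ] w 0.022 F [ 0.6  0.2 -2. ] M [-0.04  0.02 -0.02]
hook top [212.5 365.5] 0.49
hook scene [193.7 333.8] 0.39
  tri [0.5618 0.0261 0.4143] [0.0573 0.0573]
eye top [181.7 372.7] 0.8
rod_grip top [277.1 268.8] 0.53
rod_grip scene [193.5 335.1] 0.54
  tri [ 0.4421  0.2996 -0.3886] [0.0711 0.0711]
hook model [ 0.5539 -0.0368  0.0905] {'top': [[365.7, 210.8]], 'scene': [[300.6, 244.8]]}
```

View pics/a8.png

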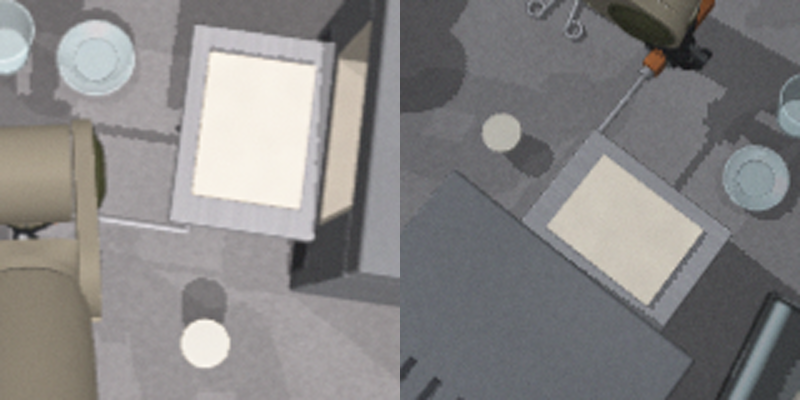

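Emit:
{"method": "move_arm", "body": {"moves": [[8,0,0,0],[20,0,0,0],[35,0,0,0],[50,0,0,0],[62,0,0,0],[70,0,0,0],[70,0,8,0],[70,0,20,0],[70,0,35,0],[70,0,48,0],[70,0,58,0],[70,0,64,0],[70,0,68,0],[70,0,68,0],[70,0,68,0]]}}

```text
time_s: 21.4
position: [0.5644, 0.1995, -0.0278]
tool_rot: [[0.159, 0.987, 0.001], [0.987, -0.159, 0.0], [0.0, 0.001, -1.0]]
ft_force: [0.3, 0.2, -1.5]
grip_width: 0.0225
```

```bash
python3 look.py a9
python3 - <<'E'
from h import *
cv2.imwrite("pics/w9.png",env.get_image("wrist")[:,:,::-1])
E
```

```text
t 21.4 p [ 0.5644  0.1995 -0.0278] w 0.0225 F [ 0.3  0.2 -1.5] M [-0.03 -0.03  0.  ]
hook top [215.6 171.9] 0.57
hook scene [235.2 312.5] 0.64
  tri [0.5589 0.115  0.5941] [0.2184 0.2184]
eye top [183.6 369. ] 0.88
rod_grip scene [186.1 343.5] 0.62
hook model [0.5657 0.0322 0.0227] {'top': [[338.5, 210.0]], 'scene': [[314.6, 233.1]]}
```

View pics/a9.png

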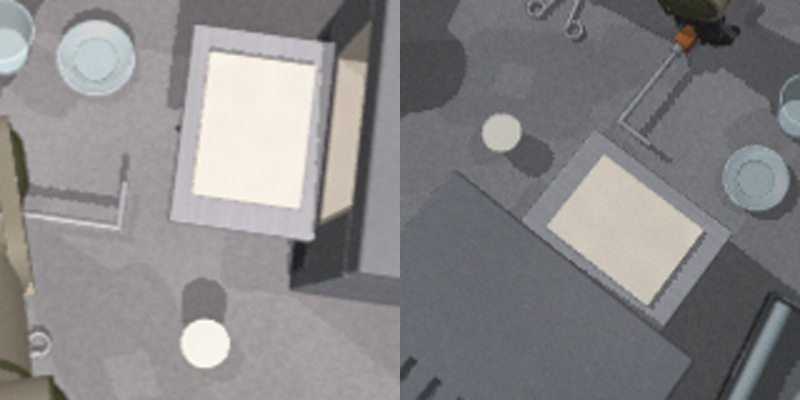

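View pics/w9.png

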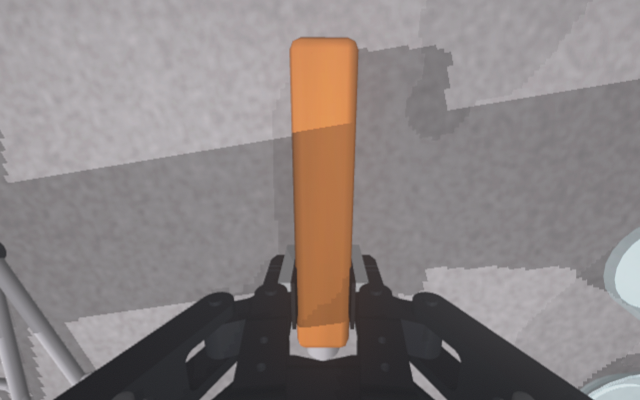

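Emit:
{"method": "move_arm", "body": {"moves": [[0,0,3,0],[0,0,6,0],[0,0,8,0],[0,0,10,0],[0,0,10,0],[0,0,10,0]]}}

```text
time_s: 22.45
position: [0.5641, 0.1995, -0.0382]
tool_rot: [[0.159, 0.987, -0.0], [0.987, -0.159, 0.0], [-0.0, -0.0, -1.0]]
ft_force: [0.2, 0.2, -2.4]
grip_width: 0.0221
```

Emit:
{"method": "move_arm", "body": {"moves": [[0,0,0,0],[0,0,0,0],[0,0,0,0],[0,0,0,0],[0,0,0,0],[0,0,0,0],[0,0,0,0],[0,0,-10,0],[0,0,-30,0],[0,0,-60,0],[0,0,-90,0],[0,0,-120,0],[0,0,-160,0],[0,0,-200,0],[0,0,-230,0],[0,0,-240,0],[0,0,-240,0],[0,0,-240,0]], "grip": 0}}

```text
time_s: 24.25
position: [0.5635, 0.1994, 0.2004]
tool_rot: [[0.159, 0.987, -0.002], [0.987, -0.159, -0.0], [-0.001, -0.002, -1.0]]
ft_force: [0.2, -0.5, -0.8]
grip_width: 0.0855
```

```bash
python3 look.py b1
python3 - <<'E'
from h import *
st=env.observe(); im=env.get_image("wrist"); C=cam("wrist",st)
for n in ["rod_grip","hook"]:
    for d in env.tip_of("wrist",n)[:1]: print(n,d["conf"],onz(C,d["point"],0.015).round(4))
cv2.imwrite("pics/wb1.png",im[:,:,::-1])
cv2.imwrite("pics/tb1.png",env.get_image("top")[:,:,::-1])
E
```

```text
t 24.25 p [0.5635 0.1994 0.2004] w 0.0855 F [ 0.2 -0.5 -0.8] M [ 0.04  0.06 -0.05]
hook top [213.8 335.7] 0.56
hook scene [236.3 312.3] 0.57
  tri [ 0.5591  0.0344 -0.0393] [0.0045 0.0045]
eye top [182.6 369.8] 0.73
eye scene [168.9 293.9] 0.56
  tri [0.5417 0.007  0.5829] [0. 0.]
rod_grip top [208.2 265.3] 0.61
rod_grip scene [184.5 343. ] 0.88
  tri [0.5721 0.235  0.0267] [0.0026 0.0026]
hook model [0.5648 0.032  0.251 ] {'top': [[343.1, 198.4]], 'scene': [[313.2, 213.2]]}
rod_grip 0.83 [0.5653 0.2381 0.015 ]
hook 0.59 [0.5631 0.0288 0.015 ]
```

View pics/wb1.png

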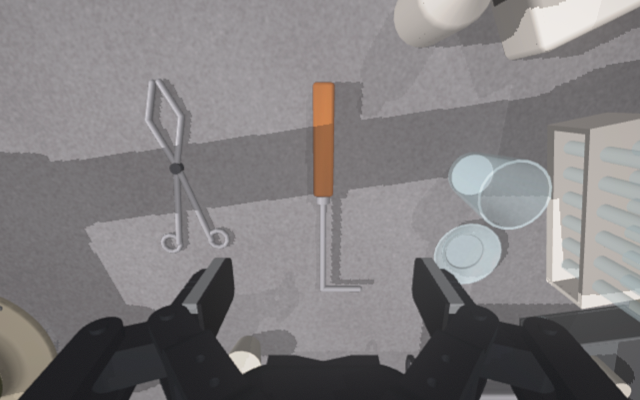

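View pics/tb1.png

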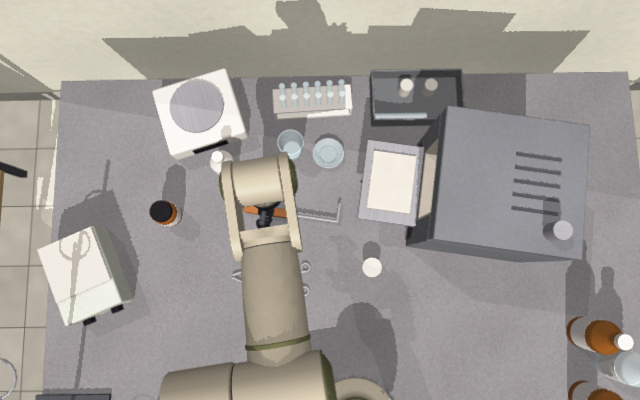

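View pics/b1.png

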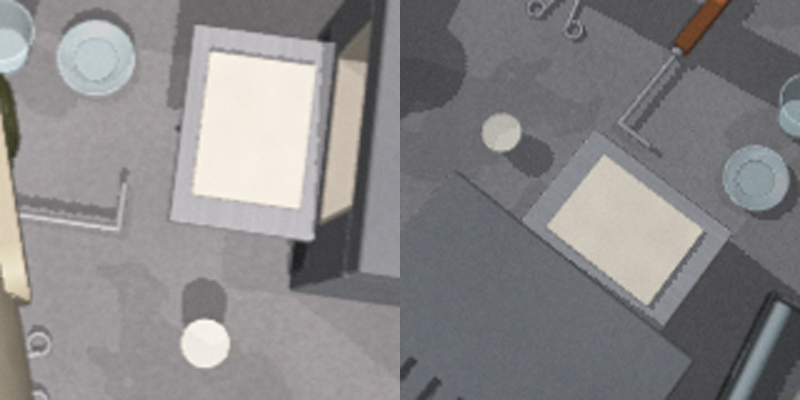

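Run:
```python
from h import *
from fit import fit
fit(np.array([[195,26],[172,219]])/2.5+[290,130],(np.array([[730,232],[597,131]])-[400,0])/2.5+[220,180])
Ct=cam("top")
for n in ["beaker","petri_dish","crucible","wash_bottle","reagent_jar","tongs"]:
    a=env.tip_of("top",n); print(n,a and onz(Ct,a[0]["point"],0)[:2].round(3))
env.close_job()
```

```text
[ 1.6734e+00  7.0000e-04  6.0000e-04 -0.0000e+00] [ 0.2 -0.5 -0.9  0.5  0.4  0.9 -1.2 -0.1  0.2  0.2 -0. ]
[ 1.6734e+00  7.0000e-04  6.0000e-04 -0.0000e+00] [ 0.2 -0.5 -0.9  0.5  0.4  0.9 -1.2 -0.1  0.2  0.2 -0. ]
beaker [0.742 0.164]
petri_dish [0.739 0.05 ]
crucible [ 0.411 -0.054]
wash_bottle [0.702 0.348]
reagent_jar [0.554 0.501]
tongs [0.697 0.354]
the job is handed in; nothing more can be done
```

I picked up the rod, put its bent end through the eye and pulled the door down to its stop. I then unhooked the rod, laid it flat close to where it started, let go, raised the hand clear and handed the job in at about 25 s. `close_job` gives no verdict, so I do not know how it was judged.

**Last checks**
- **Door:** the camera fit gave 1.67 rad. That is past the 1.57 rad stop, so I read it as on the stop within the fit's error. While I pressed down, the wrist felt an upward reaction of about 3 N and the door did not move.
- **Rod:** it lies flat and free, clear of the door. Its handle is at about (0.57, 0.235).
- **Bystanders:** the beaker, petri dish, crucible, wash bottle and reagent jar were all within about 1 cm of their first readings from the top camera.

**What failed or disagreed**
- **First grasp closed on nothing:** the pictures showed the real fingertips about 45 mm short of the reported TCP. I went down to a reported height of about -0.04 m and then gripped the handle (23 mm opening).
- **Tongs:** the last network reading put them at the wash bottle, because the arm was hiding most of them. The last wrist picture shows them lying undisturbed, but I did not measure them again.
- **Networks on eye and hook:** their positions differed from my pixel measurements by up to about 1 cm, and some were plainly wrong. I aligned the hook by eye in zoomed pictures from both cameras.

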